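Put the dop holder away in the secret drawer

ROBOT

A 6-joint arm with a two-finger parallel gripper is mounted at the origin on the work surface. World frame = base frame: x ahead of the robot, y to its left, z up, the work surface at z = 0. Lengths are in m, angles in rad, forces in N, time in s.
With the tool pointing down it reaches from about 0.25 to 0.725 m from the base axis. Payload 4 kg.
Tool frame: the origin (TCP) lies midway between the tips of the shut fingers; the grasp point (between the pads) lies 19 mm behind it; z points along the fingers, y is the line along which they close (so a half turn about z gives the same grasp; the last joint's range is limited). The gripper opens to 85 mm and grips with 20 to 120 N. Pads are 22 mm wide; open, the fingers measure 114 mm over their backs; the gripper's body (76 mm by 85 mm) begins 54 mm behind the grasp point. The pads swing forward as they close: fully open they stand 13 mm farther back than shut.
Start: joints at [1.337, 0.241, 0.005, 1.335, 0, 1.571], TCP at [0.116, 0.486, 0.231] pointing down, gripper open.
Joint ranges: [-2.72, 2.72], [-1.05, 1.87], [-1.09, 1.28], [-1.99, 2.15], [-1.42, 1.44], [-3.14, 3.14]. Speed limits (rad/s): [2.79, 2.79, 3.14, 3.14, 3.14, 3.14].

INTERFACE

Orientations are given as a unit quaternion [x, y, z, w].
In Python, from workcell import bot gives the robot as it stands.
- The arm moves only by the tool move_arm, never from a script. Its argument "motion" is a list of rows, each an object of numbers: "x", "y", "z": the shift along the tool's x, y, z in cm; "yaw": the turn about the tool's z in degrees. A call has 1 to 20 rows; each row is the pose to reach, as a shift and turn from the pose commanded when the call began, along the tool's axes at that moment; what a row does not reach only later rows make up. A row lasts 1/8 s, in which the tool goes at most 62.5 mm and 10.7 degrees, less where a joint would pass 70% of its speed; a pose out of reach is approached as far as the arm can. A call with a gripper value outside its range is refused whole. "gripper" is the opening, from -1 (shut) to 1 (fully open), set as the call begins (left out, the last holds). The fingers move at their own pace and stop on an object; the grip force is fixed at half the most. Time passes only in rows, so rows that repeat a pose let the fingers close. It gives the time, the measured TCP pose, the force, the opening and the grip force at its end, in the units of the state.
- bot.get_obs(): the state, without advancing time (a new reading comes with each control period).
- bot.camera(name): name is "side" or "top" or "wrist"; returns the picture (480x640x3 uint8, blue, green, red); there is no depth.
- bot.camera_model(name): a dict with "K" (3x3 intrinsics, pixels), "world_from_camera" (4x4, takes a point from camera to world coordinates). Camera axes: x right, y down, z forward; pixel columns grow to the right and rows downward; lengths in m; the calibration is good to about 2 mm. A picture is of the moment at which its call begins: read the wrist's pose just before it. camera_model takes no time and is no camera call; for the wrist camera it gives the pose at the moment of the call.
- bot.job_done(): hands the job in; it is judged then, once.
Trained networks look in the newest picture that a camera, given by its name, has taken for a name from the list of things; names that differ only in an ending like _2 or _b are one class to them, and where a whole thing is asked for, a point or a joint stands for the part that bears it (a point fixed in the world has none). Each returns a list of dicts, best first, with "score" (0 to 1); they miss things now and then, are a little off and sometimes report something else, mostly with a low value. They report only what shows in the picture. A call takes as long as a camera call.
- bot.cut_out(camera, name): "mask" (480x640 bool, what is visible of it) and "centre" ([row, column] in pixels, amid what is visible of it).
The state is a dict: "clock": time; "joint_pos": joint angles; "joint_vel": joint speeds; "tau": joint torques, N m; "eef_pos": TCP position; "tool_rot": TCP orientation; "ft_force": force on the tool from outside, world axes, zero at the start; "ft_torque": the same for the moment, N m; "grip_width": finger opening in m; "grasp_force": force on a finger pad.
Only numpy, scipy, OpenCV 4.12 (cv2) and the standard library are available. Lean on these libraries where they do the work, as an engineer would, in place of code of your own. Each camera call takes 0.05 s, during which the arm holds its last target. There are 200 camera calls.

TASK

Put the wooden dop holder with the brass wing nut away in the case's hidden drawer. One of the three round studs on the case's deck is the push latch, so feel for it, pressing gently since the others are blocked and must not be forced; when the drawer springs out, open it further, lay the holder in, and push the drawer home until it latches flush. Leave the other things on the bench where they are.

Things in the scene. Friction and masses are not known exactly. Their poses are not given: they have to be found in the camera images.
- case: fixed grey steel storage case, 190 mm deep (its x), 240 mm wide (its y), 76 mm high to its deck; origin at the centre of its underside on the table; its -x face is the front, roughly towards the robot; +y is its left as the robot sees it. In the front is a flush, handle-less drawer.
- stud_right: the right-hand (-y) one of three look-alike steel studs, 26 mm across, in a row 70 mm apart on the deck. Origin on its axis at deck level (76 mm up), 18 mm below its top face; axes as the case. One like the others; see stud_mid.
- stud_mid: the middle of three look-alike steel studs, 26 mm across, in a row 70 mm apart on the deck. Origin on its axis at deck level (76 mm up), 18 mm below its top face; axes as the case. Which one is the latch varies unseen: it sinks up to 14 mm on a spring and trips after 11 to 12 mm at 3 to 6 N; the other two are blocked and hardly give; never press them over 25 N.
- stud_left: the left-hand (+y) one of three look-alike steel studs, 26 mm across, in a row 70 mm apart on the deck. Origin on its axis at deck level (76 mm up), 18 mm below its top face; axes as the case. One like the others; see stud_mid.
- drawer (a joint): how far the drawer stands out (m): 0 latched and flush; the tripped latch pushes it out to about 0.055, then it slides by hand (1 to 3 N) to a stop at 0.125 and stays where left. To latch it, push it 2 to 3 mm past flush (stop at -0.004; 5 to 10 N), where it clicks, and let go; short of that a spring pushes it out again.
- drawer_front (a point): middle of the top edge of the drawer's front panel, mid-thickness. The panel is 12 mm thick, 216 mm wide, 63 mm high (12 to 75 mm above the table, almost level with the deck), has no handle and moves with the drawer, which opens towards -x (axes as the case). The drawer's other walls are 49 mm above the table.
- drawer_bay (a point): centre of the drawer's inner floor, 18 mm above the table, moving with the drawer; axes as the case. The bay is 132 mm deep (x) by 192 mm wide (y); the front panel's inner face is 66 mm towards -x. Fully open, the front 113 mm is uncovered. The deck's underside is 66 mm above the table: contents must be lower.
- holder_grip (a point): the dop holder to store: square wooden grip 90 mm long, 24 x 24 mm, then a brass collar with two wing-nut ears and a 10 mm steel quill; 146 mm over all, 120 g. Lies flat, ears up (35 mm high). This point: centre of the wooden grip, 12 mm up. x runs towards the quill, whose end is 101 mm away (ears at 53 mm, other end at -45 mm).
- plain_stick: bystander: similar wooden stick with a steel rod but no brass and no wing nut, 155 mm long, 24 mm thick; origin under the middle of the wood
- stone: bystander: grey dressing stone 85 x 30 x 25 mm; origin under its centre
- spare_lap: bystander: flat copper lap disc 150 mm across and 12 mm thick with a hole; origin under its centre
- wrench: bystander: steel wrench lying flat; origin under its middle
- brush: bystander: brush lying flat; origin under its middle
- jar: bystander: small glass jar 40 mm across, 45 mm high, standing on the rear of the case deck; origin under its centre

How it is judged:
By the outcome, as a careful person would: the job done as asked, in the order asked, and still so for the second after the job is handed in, with the robot touching nothing.
It also fails if it takes over 69 s, if anything falls off the work surface, if the arm or the gripper's body presses on something with over 40 N, if the wrist force passes 120 N, or if a joint passes its speed limit or range.

## Working session

There is one attempt and no reset: what is moved stays moved. The work goes in short steps, Python scripts to look and compute and a tool call to move; the robot and the scene stay as the last step left them, time stands still between calls to the robot, and variables do not carry over. Pictures are saved under pics/ and viewed, at most 10 in all, crops included, and the job is handed in when it is done.

Besides the shell and the picture viewer there is one more tool, called after "Request:" as name(argument=value, ...), one argument or row to a line, values as JSON. move_arm: Moves the arm, as the interface text tells. Its arguments: {"type":"object","properties":{"motion":{"type":"array"},"gripper":{"type":"number"}},"required":["motion"]}

```bash
mkdir -p pics; cat > h.py <<'E'
import numpy as np, cv2
from workcell import bot
def ray(cam,rc):
    m=bot.camera_model(cam);K=np.array(m["K"]);T=np.array(m["world_from_camera"])
    d=T[:3,:3]@np.linalg.solve(K,[rc[1],rc[0],1.0]);return T[:3,3],d
def at(cam,rc,z):
    o,d=ray(cam,rc);return o+d*(z-o[2])/d[2]
def proj(cam,p):
    m=bot.camera_model(cam);K=np.array(m["K"]);T=np.linalg.inv(np.array(m["world_from_camera"]))
    q=K@(T[:3,:3]@np.array(p)+T[:3,3]);return q[:2]/q[2]
E
python3 - <<'E'
from h import *
t=bot.camera("top");s=bot.camera("side")
cv2.imwrite("pics/top.png",t);cv2.imwrite("pics/side.png",s)
print(bot.get_obs()["eef_pos"],bot.get_obs()["tool_rot"],bot.get_obs()["clock"])
for n,z in [("stud_right",.094),("stud_mid",.094),("stud_left",.094),("holder_grip",.012),("plain_stick",.012),("case",.076),("jar",.12),("drawer_front",.075)]:
  for r in bot.cut_out("top",n)[:3]:
    print(n,round(r["score"],2),np.round(r["centre"]),at("top",r["centre"],z).round(4),r["mask"].sum())
print(bot.camera_model("top"))
E
```

```text
[0.1156978  0.48585716 0.23051022] [ 1.16608462e-01  9.93177532e-01 -9.18739853e-04 -1.10351616e-04] 0.1
stud_mid 0.65 [221. 274.] [0.6197 0.0591 0.094 ] 117
stud_left 0.64 [216. 303.] [ 0.6243 -0.0076  0.094 ] 124
stud_left 0.42 [227. 240.] [0.6127 0.1353 0.094 ] 119
holder_grip 0.61 [280. 466.] [ 0.4521 -0.3675  0.012 ] 541
holder_grip 0.22 [213. 272.] [0.6613 0.0695 0.012 ] 8924
plain_stick 0.58 [198. 427.] [ 0.6593 -0.305   0.012 ] 624
case 0.56 [214. 276.] [0.6398 0.0537 0.076 ] 8789
jar 0.58 [185. 250.] [0.6988 0.1024 0.12  ] 331
drawer_front 0.89 [248. 277.] [0.5623 0.0583 0.075 ] 1157
{'K': array([[527.67845408,   0.        , 327.71524531],
       [  0.        , 527.67845408, 235.44564884],
       [  0.        ,   0.        ,   1.        ]]), 'world_from_camera': array([[-0.10287127, -0.97161629,  0.21302416,  0.32579249],
       [-0.99469047,  0.1011068 , -0.01919054, -0.03453144],
       [-0.00289235, -0.21386726, -0.97685845,  1.23275126],
       [ 0.        ,  0.        ,  0.        ,  1.        ]])}
```

```bash
python3 - <<'E'
import cv2
t=cv2.imread("pics/top.png");cv2.imwrite("pics/topc.png",cv2.resize(t[140:330,190:510],None,fx=2.5,fy=2.5,interpolation=cv2.INTER_CUBIC))
E
```

```text
(no output)
```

View pics/topc.png

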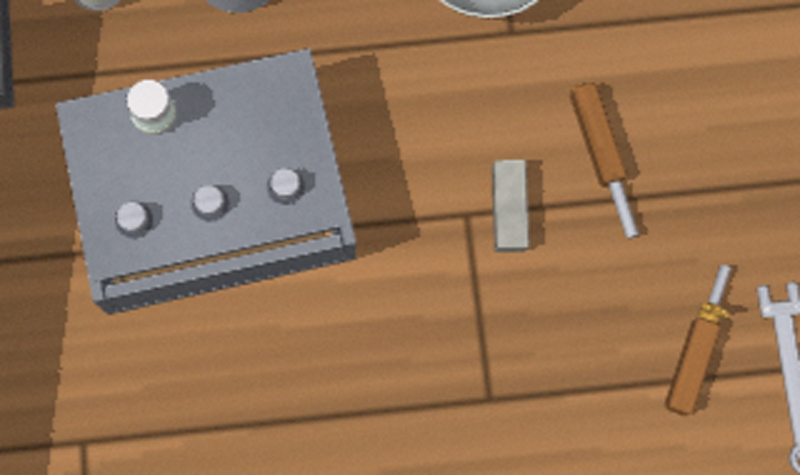

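View pics/side.png

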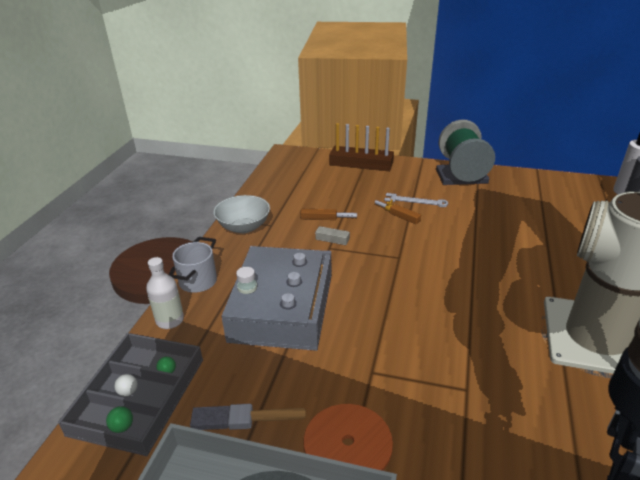

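The crop shows the three studs at about (134,213), (209,198) and (286,181), and the case front edge along (95,300)-(355,245). The holder with brass runs from (683,410) to (728,268). The side view shows the scene uncluttered around the case, with the jar at the rear of the deck.

```bash
python3 - <<'E'
from h import *
f=lambda u,v:(140+v/2.5,190+u/2.5)
S=[at("top",f(u,v),.094) for u,v in [(134,213),(209,198),(286,181)]]
S2=[]
for s in S: print("stud",s.round(4))
print("spacing",[np.linalg.norm(S[i]-S[i+1]) for i in(0,1)])
C=[at("top",f(u,v),.076)[:2] for u,v in [(57,103),(310,50),(355,245),(93,301)]]
print("corners BL BR FR FL",np.round(C,4),[np.linalg.norm(C[i]-C[(i+1)%4]).round(4) for i in range(4)])
cen=np.mean(C,0);print("centre",cen)
d=S[0]-S[2];print("yaw from studs",np.degrees(np.arctan2(-d[0],d[1])))
for a,b in((0,1),(3,2)): e=C[a]-C[b];print("yaw edge",np.degrees(np.arctan2(-e[0],e[1])))
for a,b in((0,3),(1,2)): e=C[a]-C[b];print("yaw edge",np.degrees(np.arctan2(e[1],e[0])))
r=bot.cut_out("top","holder_grip")[0]
m=r["mask"];ys,xs=np.nonzero(m)
P=np.array([at("top",(y,x),.016)[:2] for y,x in zip(ys,xs)])
c=P.mean(0);u=np.linalg.svd(P-c)[2][0];u*=np.sign(u[0])
t=(P-c)@u;w=(P-c)@np.array([-u[1],u[0]])
print("holder",c,u,np.degrees(np.arctan2(u[1],u[0])),t.min(),t.max(),w.min(),w.max())
a=at("top",f(683,410),.012);b=at("top",f(729,267),.012);print(a,b,np.linalg.norm(a-b))
a=at("top",f(683,406),.024);b=at("top",f(715,303),.03);print("wood bottom end top",a,"ears",b)
E
```

```text
stud [0.6166 0.1264 0.094 ]
stud [0.6234 0.059  0.094 ]
stud [ 0.6319 -0.0106  0.094 ]
spacing [np.float64(0.06770485806398983), np.float64(0.07013972305184155)]
corners BL BR FR FL [[ 0.7323  0.1922]
 [ 0.7593 -0.0441]
 [ 0.5712 -0.0662]
 [ 0.5447  0.1708]] [np.float64(0.2378), np.float64(0.1894), np.float64(0.2384), np.float64(0.1888)]
centre [0.65187405 0.06317344]
yaw from studs 6.352210516600651
yaw edge 6.532980212216303
yaw edge 6.386630106551435
yaw edge 6.51866182174388
yaw edge 6.715639075775492
holder [ 0.45152465 -0.37212076] [ 0.88973287 -0.45648156] -27.16030119844206 -0.05917338337927632 0.08223949944185684 -0.013433322232711696 0.013188884747086262
[ 0.39910893 -0.3519847   0.012     ] [ 0.52726278 -0.4161686   0.012     ] 0.14332823506858353
wood bottom end top [ 0.40197938 -0.34943582  0.024     ] ears [ 0.49218026 -0.39212439  0.03      ]
```

```bash
cat >> h.py <<'E'
from scipy.spatial.transform import Rotation as Rn
def go(*targets):  # (x,y,z[,xangle deg]) -> tool-axis shifts from current pose
    o=bot.get_obs();R=Rn.from_quat(o["tool_rot"]).as_matrix();a0=np.degrees(np.arctan2(R[1,0],R[0,0]))
    print("now",o["clock"],o["eef_pos"].round(4) if hasattr(o["eef_pos"],'round') else o["eef_pos"],"xang",round(a0,2),"F",np.round(o["ft_force"],1),"w",o["grip_width"])
    for t in targets:
        s=R.T@(np.array(t[:3])-o["eef_pos"])*100
        print(np.round(s,2),"yaw",round(-((t[3]-a0+180)%360-180),1) if len(t)>3 else "")
cc=np.array([.652,.063]);ca=np.radians(6.5);cx=np.array([np.cos(ca),np.sin(ca)]);cy=np.array([-cx[1],cx[0]])
def cw(x,y,z,*a): p=cc+x*cx+y*cy;return (p[0],p[1],z,*a)
E
python3 -c "
from h import *
go((.624,.0585,.2,186.5),(.624,.0585,.11,186.5))
for s in((.6166,.1264),(.6234,.059),(.6319,-.0106)):d=np.array(s)-cc;print(d@cx,d@cy)"
```

```text
now 0.55 [0.1158 0.4864 0.2313] xang 166.61 F [ 0.4  0.4 -0. ] w 0.08550642924516894
[-59.35 -29.85   3.13] yaw -19.9
[-59.35 -29.85  12.13] yaw -19.9
-0.027995359938065897 0.06699984941727956
-0.0288689679274221 -0.0007366755089442132
-0.02830255083241735 -0.07085150398106191
```

Request:
move_arm(
  gripper=-1,
  motion=[
    {"x": -59.3,"y": -29.8,"z": 3,"yaw": -19.9},
    {"x": -59.3,"y": -29.8,"z": 3,"yaw": -19.9},
    {"x": -59.3,"y": -29.8,"z": 3,"yaw": -19.9},
    {"x": -59.3,"y": -29.8,"z": 3,"yaw": -19.9},
    {"x": -59.3,"y": -29.8,"z": 3,"yaw": -19.9},
    {"x": -59.3,"y": -29.8,"z": 3,"yaw": -19.9},
    {"x": -59.3,"y": -29.8,"z": 3,"yaw": -19.9},
    {"x": -59.3,"y": -29.8,"z": 3,"yaw": -19.9},
    {"x": -59.3,"y": -29.8,"z": 3,"yaw": -19.9},
    {"x": -59.3,"y": -29.8,"z": 3,"yaw": -19.9},
    {"x": -59.3,"y": -29.8,"z": 3,"yaw": -19.9},
    {"x": -59.3,"y": -29.8,"z": 3,"yaw": -19.9},
    {"x": -59.3,"y": -29.8,"z": 11,"yaw": -19.9},
    {"x": -59.3,"y": -29.8,"z": 12,"yaw": -19.9},
    {"x": -59.3,"y": -29.8,"z": 12,"yaw": -19.9},
  ],
)

```text
clock: 2.42
eef_pos: [0.6207, 0.0597, 0.1086]
tool_rot: [-0.057, 0.998, -0.0, -0.003]
ft_force: [-0.7, 1.2, 0.7]
grip_width: 0.0001
grasp_force: 0.0
```

```bash
python3 -c "
from h import *
go((.624,.0585,.096,186.5))
w=bot.camera('wrist');cv2.imwrite('pics/w1.png',w)
for n in('stud_mid','stud_left','stud_right','jar'):
  for r in bot.cut_out('wrist',n)[:3]: print(n,r['score'],r['centre'],at('wrist',r['centre'],.094).round(4))
"
```

```text
now 2.425 [0.6207 0.0597 0.1086] xang -173.44 F [-0.7  1.2  0.7] w 0.00012833616321241738
[-0.33 -0.16  1.26] yaw 0.1
stud_mid 0.71 [277.6, 327.6] [0.6187 0.0609 0.094 ]
stud_left 0.74 [287.9, 459.7] [0.6179 0.1304 0.094 ]
stud_right 0.94 [288.3, 197.7] [ 0.6343 -0.0063  0.094 ]
```

Request:
move_arm(
  motion=[
    {"z": 0.8},
    {"z": 1.2},
    {"z": 1.4},
    {"z": 1.5},
    {"z": 1.6},
    {"z": 1.6},
  ],
)

```text
invalid input at $.motion[0]: expected keys x, y, z, yaw
```

Request:
move_arm(
  motion=[
    {"x": 0,"y": 0,"yaw": 0,"z": 0.8},
    {"x": 0,"y": 0,"yaw": 0,"z": 1.2},
    {"x": 0,"y": 0,"yaw": 0,"z": 1.4},
    {"x": 0,"y": 0,"yaw": 0,"z": 1.5},
    {"x": 0,"y": 0,"yaw": 0,"z": 1.6},
    {"x": 0,"y": 0,"yaw": 0,"z": 1.6},
  ],
)

```text
clock: 3.42
eef_pos: [0.6237, 0.0591, 0.0953]
tool_rot: [-0.057, 0.998, -0.0, 0.0]
ft_force: [-0.0, -0.8, -1.0]
grip_width: 0.0002
grasp_force: 0.0
```

Request:
move_arm(
  motion=[
    {"x": 0,"y": 0,"yaw": 0,"z": 0.1},
    {"x": 0,"y": 0,"yaw": 0,"z": 0.2},
    {"x": 0,"y": 0,"yaw": 0,"z": 0.25},
    {"x": 0,"y": 0,"yaw": 0,"z": 0.25},
  ],
)

```text
clock: 3.92
eef_pos: [0.6238, 0.0591, 0.0929]
tool_rot: [-0.057, 0.998, -0.0, 0.0]
ft_force: [0.3, 0.4, 1.0]
grip_width: 0.0001
grasp_force: 0.5
```

Request:
move_arm(
  motion=[
    {"x": 0,"y": 0,"yaw": 0,"z": 0.1},
    {"x": 0,"y": 0,"yaw": 0,"z": 0.15},
    {"x": 0,"y": 0,"yaw": 0,"z": 0.15},
  ],
)

```text
clock: 4.3
eef_pos: [0.6238, 0.0591, 0.0913]
tool_rot: [-0.057, 0.998, -0.0, 0.0]
ft_force: [-0.5, -0.2, 1.7]
grip_width: -0.0002
grasp_force: 0.6
```

Request:
move_arm(
  motion=[
    {"x": 0,"y": 0,"yaw": 0,"z": 0.1},
    {"x": 0,"y": 0,"yaw": 0,"z": 0.2},
    {"x": 0,"y": 0,"yaw": 0,"z": 0.2},
  ],
)

```text
clock: 4.68
eef_pos: [0.6238, 0.0591, 0.0893]
tool_rot: [-0.057, 0.998, 0.0, 0.0]
ft_force: [1.3, 0.2, 0.9]
grip_width: -0.0003
grasp_force: 0.8
```

Request:
move_arm(
  motion=[
    {"x": 0,"y": 0,"yaw": 0,"z": 0.2},
    {"x": 0,"y": 0,"yaw": 0,"z": 0.4},
    {"x": 0,"y": 0,"yaw": 0,"z": 0.55},
    {"x": 0,"y": 0,"yaw": 0,"z": 0.65},
    {"x": 0,"y": 0,"yaw": 0,"z": 0.72},
    {"x": 0,"y": 0,"yaw": 0,"z": 0.76},
    {"x": 0,"y": 0,"yaw": 0,"z": 0.76},
  ],
)

```text
clock: 5.55
eef_pos: [0.6238, 0.0591, 0.082]
tool_rot: [-0.057, 0.998, 0.0, 0.0]
ft_force: [0.1, -0.0, 4.5]
grip_width: 0.0003
grasp_force: 2.5
```

```bash
python3 -c "
from h import *
t=bot.camera('top');r=bot.cut_out('top','drawer_front')[0];print(r['score'],r['centre'],at('top',r['centre'],.075),r['mask'].sum(),proj('top',cw(-.089,0,.075)),proj('top',cw(-.144,0,.075)))
go(cw(-.110,0,.13,186.5),cw(-.110,0,.05,186.5))
cv2.imwrite('pics/t2.png',cv2.resize(t[140:330,190:390],None,fx=3,fy=3))
"
```

```text
0.74 [239.9, 314.4] [ 0.57118478 -0.02653075  0.075     ] 360 [279.36998927 246.81238129] [284.22900682 270.61911441]
now 5.65 [0.6238 0.0591 0.0819] xang -173.5 F [-0.8  0.2  5.5] w -2.709059837143515e-05
[ 8.15  0.07 -4.81] yaw 0.0
[8.15 0.07 3.19] yaw 0.0
```

View pics/t2.png

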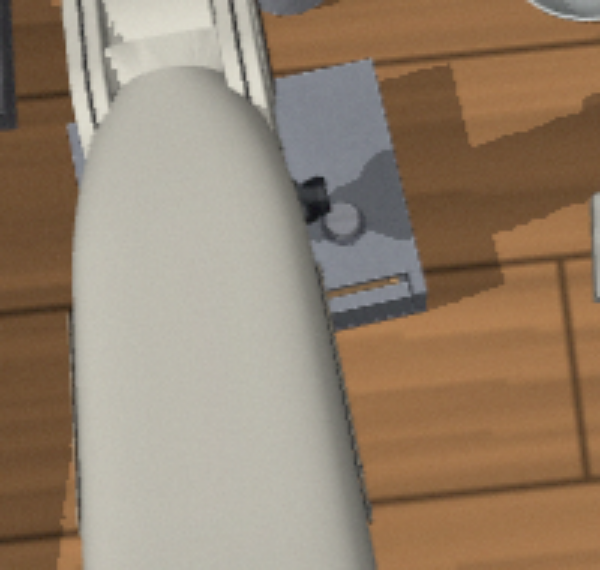

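The arm covers most of the view, but the right end of the panel at about (375,310) is still flush. The latch has not tripped yet, so I'll press a little deeper.

Request:
move_arm(
  motion=[
    {"x": 0,"y": 0,"yaw": 0,"z": 0.06},
    {"x": 0,"y": 0,"yaw": 0,"z": 0.1},
    {"x": 0,"y": 0,"yaw": 0,"z": 0.1},
    {"x": 0,"y": 0,"yaw": 0,"z": 0.1},
  ],
)

```text
clock: 6.15
eef_pos: [0.6238, 0.0591, 0.0807]
tool_rot: [-0.057, 0.998, -0.0, 0.0]
ft_force: [0.8, 0.0, 3.7]
grip_width: -0.0002
grasp_force: 1.9
```

```bash
python3 -c "
from h import *
t=bot.camera('top');r=bot.cut_out('top','drawer_front')[0];print(r['score'],r['centre'],at('top',r['centre'],.075),r['mask'].sum())
print(bot.get_obs()['eef_pos'],bot.get_obs()['ft_force'])
"
```

```text
0.96 [250.5, 316.1] [ 0.54672949 -0.02794808  0.075     ] 839
[0.62378847 0.05912359 0.08074908] [0.10343374 0.02580794 3.70419822]
```

Request:
move_arm(
  motion=[
    {"x": 0,"y": 0,"yaw": 0,"z": -3},
    {"x": 4,"y": 0,"yaw": 0,"z": -8},
    {"x": 9,"y": 0.1,"yaw": 0,"z": -8},
    {"x": 9,"y": 0.1,"yaw": 0,"z": -8},
    {"x": 9,"y": 0.1,"yaw": 0,"z": -8},
  ],
)

```text
clock: 6.88
eef_pos: [0.534, 0.0499, 0.1604]
tool_rot: [-0.057, 0.998, 0.0, -0.0]
ft_force: [-0.9, 0.3, 0.2]
grip_width: 0.0001
grasp_force: 0.0
```

```bash
python3 -c "
from h import *
go(cw(-.1175,0,.05,186.5))
w=bot.camera('wrist').copy();print(bot.get_obs()['eef_pos'])
r=bot.cut_out('wrist','drawer_front')[0];print(r['score'],r['centre'])
for X,z in((-.150,.075),(-.138,.075),(-.095,.076)):
  a=proj('wrist',cw(X,-.1,z));b=proj('wrist',cw(X,.1,z));cv2.line(w,tuple(int(v) for v in a),tuple(int(v) for v in b),(0,0,255),1)
cv2.imwrite('pics/w2.png',w)
"
```

```text
now 6.875 [0.534  0.0499 0.1604] xang -173.5 F [-0.9  0.3  0.2] w 8.638654441323313e-05
[-0.13 -0.04 11.04] yaw 0.0
[0.53475853 0.05002012 0.16045252]
0.82 [239.4, 325.3]
```

View pics/w2.png

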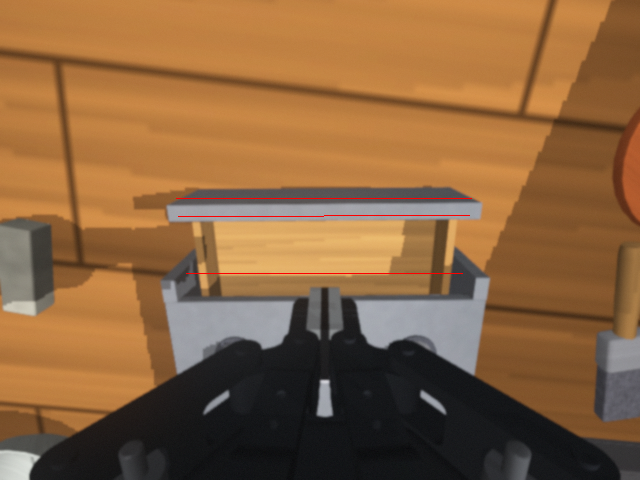

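The wrist view shows the drawer out: its panel top is at rows 203-220, the bay is open, and the deck edge is at row 297. That leaves room for the fingers behind the panel.

Request:
move_arm(
  motion=[
    {"x": 0,"y": 0,"yaw": 0,"z": 4},
    {"x": 0,"y": 0,"yaw": 0,"z": 8},
    {"x": 0,"y": 0,"yaw": 0,"z": 10.8},
    {"x": 0,"y": 0,"yaw": 0,"z": 10.8},
    {"x": 0.8,"y": 0,"yaw": 0,"z": 10.8},
    {"x": 2,"y": 0,"yaw": 0,"z": 10.8},
    {"x": 3.2,"y": 0,"yaw": 0,"z": 10.8},
    {"x": 4.4,"y": 0,"yaw": 0,"z": 10.8},
    {"x": 5.6,"y": 0,"yaw": 0,"z": 10.8},
    {"x": 6.6,"y": 0,"yaw": 0,"z": 10.8},
    {"x": 7.2,"y": 0,"yaw": 0,"z": 10.8},
    {"x": 7.6,"y": 0,"yaw": 0,"z": 10.8},
    {"x": 7.6,"y": 0,"yaw": 0,"z": 10.8},
    {"x": 7.6,"y": 0,"yaw": 0,"z": 10.8},
  ],
)

```text
clock: 8.72
eef_pos: [0.4588, 0.0414, 0.0526]
tool_rot: [-0.057, 0.998, 0.0, -0.0]
ft_force: [2.1, 0.7, 0.0]
grip_width: -0.0001
grasp_force: 1.3
```

Request:
move_arm(
  motion=[
    {"x": 0.15,"y": 0,"yaw": 0,"z": 0},
    {"x": 0.3,"y": 0,"yaw": 0,"z": 0},
    {"x": 0.3,"y": 0,"yaw": 0,"z": 0},
  ],
)

```text
clock: 9.1
eef_pos: [0.4588, 0.0414, 0.0528]
tool_rot: [-0.057, 0.998, 0.0, 0.003]
ft_force: [8.7, 1.0, -7.5]
grip_width: -0.0003
grasp_force: 4.8
```

```bash
python3 -c "
from h import *
# grip x axis -27deg; tool x along -(u): angle 153
go((.457,.042,.2,186.5),(.439,-.366,.2,153),(.439,-.366,.12,153),(.439,-.366,.2,333))
"
```

```text
now 9.1 [0.4588 0.0414 0.0528] xang -173.49 F [ 8.7  1.  -7.5] w -0.00030510459548403757
[  0.09   0.08 -14.72] yaw 0.0
[  6.5  -40.25 -14.77] yaw 33.5
[  6.55 -40.25  -6.77] yaw 33.5
[  6.5  -40.25 -14.77] yaw -146.5
```

```bash
python3 -c "
from h import *
print(np.degrees(bot.get_obs()['joint_pos']).round(1))"
```

```text
[  5.1  18.6 -22.3  48.7   0.   -1.4]
```

Request:
move_arm(
  motion=[
    {"x": -0.6,"y": 0,"yaw": 0,"z": 0},
    {"x": -0.8,"y": 0,"yaw": 0,"z": -4},
    {"x": -0.8,"y": 0,"yaw": 0,"z": -10},
    {"x": 0,"y": -2,"yaw": 0,"z": -14.7},
    {"x": 6.5,"y": -40.2,"yaw": 33.5,"z": -14.7},
    {"x": 6.5,"y": -40.2,"yaw": 33.5,"z": -14.7},
    {"x": 6.5,"y": -40.2,"yaw": 33.5,"z": -14.7},
    {"x": 6.5,"y": -40.2,"yaw": 33.5,"z": -14.7},
    {"x": 6.5,"y": -40.2,"yaw": 33.5,"z": -14.7},
    {"x": 6.5,"y": -40.2,"yaw": 33.5,"z": -14.7},
    {"x": 6.5,"y": -40.2,"yaw": 33.5,"z": -14.7},
    {"x": 6.5,"y": -40.2,"yaw": 33.5,"z": -14.7},
  ],
)

```text
clock: 10.6
eef_pos: [0.4355, -0.3656, 0.1986]
tool_rot: [0.234, 0.972, 0.001, -0.002]
ft_force: [-0.6, 0.9, 0.1]
grip_width: -0.0002
grasp_force: 0.0
```

Request:
move_arm(
  gripper=0.3,
  motion=[
    {"x": 0,"y": 0,"yaw": 0,"z": 3},
    {"x": 0,"y": 0,"yaw": 0,"z": 6},
    {"x": 0,"y": 0,"yaw": 0,"z": 6},
    {"x": 0,"y": 0,"yaw": 0,"z": 6},
  ],
)

```text
clock: 11.1
eef_pos: [0.4373, -0.3648, 0.1409]
tool_rot: [0.233, 0.973, -0.0, 0.0]
ft_force: [0.2, -0.5, 0.3]
grip_width: 0.0555
grasp_force: 0.0
```

```bash
python3 -c "
from h import *
go((.439,-.366,.004,153))
w=bot.camera('wrist').copy()
for r in bot.cut_out('wrist','holder_grip')[:2]:
  print(r['score'],r['centre'],r['mask'].sum())
r=bot.cut_out('wrist','holder_grip')[0];ys,xs=np.nonzero(r['mask'])
P=np.array([at('wrist',(y,x),.018)[:2] for y,x in zip(ys,xs)])
c=P.mean(0);u=np.linalg.svd(P-c,full_matrices=False)[2][0];u*=np.sign(u[0])
t=(P-c)@u;v=(P-c)@np.array([-u[1],u[0]])
print(c,np.degrees(np.arctan2(u[1],u[0])),t.min(),t.max(),v.min(),v.max())
cen=np.array([.439,-.366]);uu=np.array([np.cos(np.radians(-27)),np.sin(np.radians(-27))]);n=np.array([-uu[1],uu[0]])
q=[proj('wrist',[*(cen+a*uu+b*n),.024]) for a,b in((-.045,-.012),(.045,-.012),(.045,.012),(-.045,.012))]
cv2.polylines(w,[np.int32(q)],True,(0,0,255),1);cv2.imwrite('pics/w3.png',w)
"
```

```text
now 11.1 [ 0.4373 -0.3648  0.1409] xang 153.11 F [ 0.2 -0.5  0.3] w 0.05554144488090927
[-0.2  -0.03 13.69] yaw 0.1
0.91 [242.2, 323.1] 4004Traceback (most recent call last):
  File "<string>", line 8, in <module>
    P=np.array([at('wrist',(y,x),.018)[:2] for y,x in zip(ys,xs)])
                ~~^^^^^^^^^^^^^^^^^^^^
  File "h.py", line 7, in at
    o,d=ray(cam,rc);return o+d*(z-o[2])/d[2]
        ~~~^^^^^^^^
  File "h.py", line 4, in ray
    m=bot.camera_model(cam);K=np.array(m["K"]);T=np.array(m["world_from_camera"])
ValueError: time passes only in moves, steps and waits
```

```bash
python3 - <<'E'
s=open('h.py').read().replace('bot.camera_model(cam)','cm(cam)').replace('def ray','import functools\n@functools.lru_cache\ndef cm(cam): return bot.camera_model(cam)\ndef ray',1)
open('h.py','w').write(s)
E
python3 -c "
from h import *
go((.439,-.366,.004,153))
w=bot.camera('wrist').copy();cm('wrist')
r=bot.cut_out('wrist','holder_grip')[0];ys,xs=np.nonzero(r['mask'])
P=np.array([at('wrist',(y,x),.018)[:2] for y,x in zip(ys,xs)])
c=P.mean(0);u=np.linalg.svd(P-c,full_matrices=False)[2][0];u*=np.sign(u[0])
t=(P-c)@u;v=(P-c)@np.array([-u[1],u[0]])
print(c,np.degrees(np.arctan2(u[1],u[0])),t.min(),t.max(),v.min(),v.max())
cen=np.array([.439,-.366]);uu=np.array([np.cos(np.radians(-27)),np.sin(np.radians(-27))]);n=np.array([-uu[1],uu[0]])
q=[proj('wrist',[*(cen+a*uu+b*n),.024]) for a,b in((-.045,-.012),(.045,-.012),(.045,.012),(-.045,.012))]
cv2.polylines(w,[np.int32(q)],True,(0,0,255),1);cv2.imwrite('pics/w3.png',w)
"
```

```text
now 11.25 [ 0.4376 -0.366   0.1414] xang 153.04 F [ 1.  -1.1 -0. ] w 0.055193415645555105
[-0.09  0.07 13.74] yaw 0.0
[ 0.450893  -0.3721394] -26.901310480677843 -0.05845784531713935 0.08715249477054923 -0.013466906413285774 0.013511678315454164
```

View pics/w3.png

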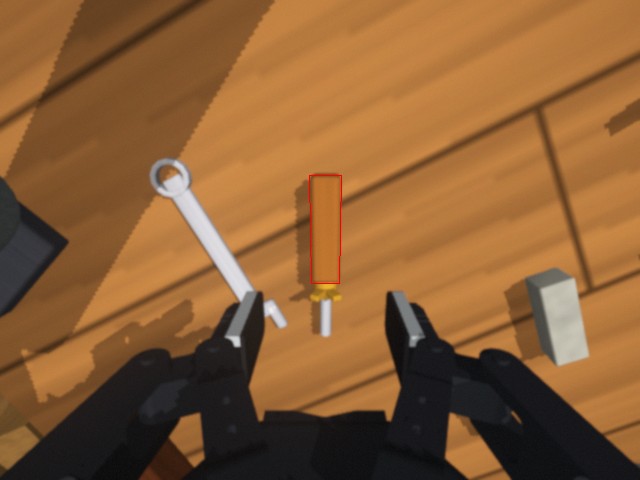

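The overlay fits the holder's wood (310-342, 175-283) exactly, and the fingers straddle it. The wrench is well clear to the left.

Request:
move_arm(
  motion=[
    {"x": -0.6,"y": 0.07,"yaw": 0,"z": 5},
    {"x": -0.6,"y": 0.07,"yaw": 0,"z": 10},
    {"x": -0.6,"y": 0.07,"yaw": 0,"z": 12.8},
    {"x": -0.6,"y": 0.07,"yaw": 0,"z": 13.7},
    {"x": -0.6,"y": 0.07,"yaw": 0,"z": 13.8},
    {"x": -0.6,"y": 0.07,"yaw": 0,"z": 13.8},
  ],
)

```text
clock: 12.1
eef_pos: [0.4434, -0.3689, 0.0034]
tool_rot: [0.233, 0.972, -0.001, 0.001]
ft_force: [0.8, -0.1, 0.4]
grip_width: 0.0559
grasp_force: 0.0
```

Request:
move_arm(
  gripper=-1,
  motion=[
    {"x": 0,"y": 0,"yaw": 0,"z": 0},
    {"x": 0,"y": 0,"yaw": 0,"z": 0},
    {"x": 0,"y": 0,"yaw": 0,"z": 0},
    {"x": 0,"y": 0,"yaw": 0,"z": 0},
    {"x": 0,"y": 0,"yaw": 0,"z": 0},
  ],
)

```text
clock: 12.72
eef_pos: [0.4431, -0.3686, 0.003]
tool_rot: [0.233, 0.972, -0.001, 0.001]
ft_force: [0.0, 1.4, 6.6]
grip_width: 0.0228
grasp_force: 60.8
```

Request:
move_arm(
  motion=[
    {"x": 0,"y": 0,"yaw": 0,"z": -3},
    {"x": 0,"y": 0,"yaw": 0,"z": -8},
    {"x": 0,"y": 0,"yaw": 0,"z": -14},
    {"x": 0,"y": 0,"yaw": 0,"z": -16},
    {"x": 0,"y": 0,"yaw": 0,"z": -16},
  ],
)

```text
clock: 13.35
eef_pos: [0.4432, -0.3687, 0.1636]
tool_rot: [0.233, 0.972, -0.001, 0.002]
ft_force: [0.5, -0.1, -2.5]
grip_width: 0.0227
grasp_force: 59.9
```

```bash
python3 -c "
from h import *
t=bot.camera('top');r=bot.cut_out('top','drawer_front')[0];print(r['score'],r['centre'],at('top',r['centre'],.075),r['mask'].sum())
for d in(.115,.12,.125): print(d,proj('top',cw(-.089-d,0,.075)),proj('top',cw(-.095-d,-.108,.075)),proj('top',cw(-.095-d,.108,.075)))
cv2.imwrite('pics/t4.png',cv2.resize(t[140:330,190:390],None,fx=3,fy=3))
# place: holder centred in y: overall extents -45..101 along quill(-cy); grasp at +5 -> TCP local y=.028-.005
go(cw(-.158,.023,.16,96.5))
"
```

```text
0.82 [274.4, 283.9] [0.50059638 0.04814212 0.075     ] 6047
0.115 [289.64023321 297.13139199] [338.3514397  289.20973886] [241.63356257 310.50501322]
0.12 [290.09648578 299.36679928] [338.85040186 291.43140695] [242.04839944 312.76413291]
0.125 [290.55356676 301.60626533] [339.35026729 293.65709697] [242.46399339 315.02737556]
now 13.45 [ 0.4415 -0.3673  0.1604] xang 153.0 F [ 1.  -1.4 -1.7] w 0.022734641546215514
[15.23 41.09  0.09] yaw 56.5
```

View pics/t4.png

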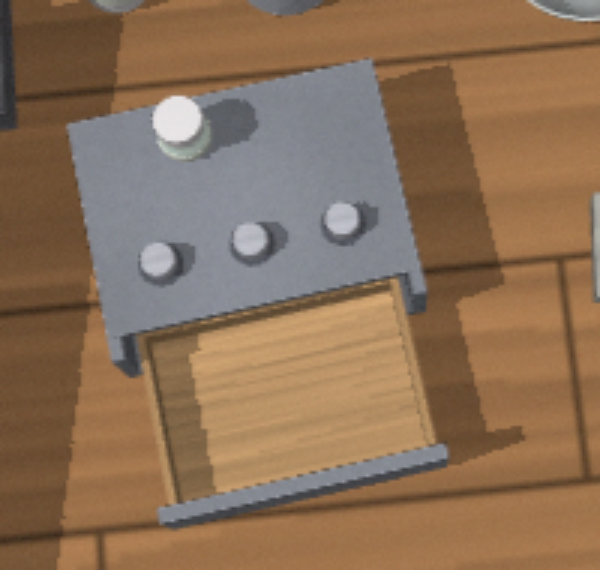

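The drawer stands fully open and empty, with panel ends at (165,520) and (447,457), matching an opening of about 0.12 m.

Request:
move_arm(
  motion=[
    {"x": 15.2,"y": 41.1,"yaw": 56.5,"z": 0},
    {"x": 15.2,"y": 41.1,"yaw": 56.5,"z": 0},
    {"x": 15.2,"y": 41.1,"yaw": 56.5,"z": 0},
    {"x": 15.2,"y": 41.1,"yaw": 56.5,"z": 0},
    {"x": 15.2,"y": 41.1,"yaw": 56.5,"z": 0},
    {"x": 15.2,"y": 41.1,"yaw": 56.5,"z": 0},
    {"x": 15.2,"y": 41.1,"yaw": 56.5,"z": 0},
    {"x": 15.2,"y": 41.1,"yaw": 56.5,"z": 0},
    {"x": 15.2,"y": 41.1,"yaw": 56.5,"z": 0},
    {"x": 15.2,"y": 41.1,"yaw": 56.5,"z": 0},
    {"x": 15.2,"y": 41.1,"yaw": 56.5,"z": 0},
  ],
)

```text
clock: 14.82
eef_pos: [0.4929, 0.066, 0.161]
tool_rot: [0.667, 0.745, -0.001, -0.0]
ft_force: [0.2, -0.2, -0.6]
grip_width: 0.0228
grasp_force: 59.9
```

```bash
python3 -c "
from h import *
go(cw(-.155,.023,.022,96.5))
"
```

```text
now 14.825 [0.4929 0.066  0.161 ] xang 96.39 F [ 0.2 -0.2 -0.6] w 0.022796097085353198
[ 0.2   0.29 13.9 ] yaw -0.1
```

Request:
move_arm(
  motion=[
    {"x": 0.2,"y": 0.3,"yaw": 0,"z": 4},
    {"x": 0.2,"y": 0.3,"yaw": 0,"z": 8},
    {"x": 0.2,"y": 0.3,"yaw": 0,"z": 11},
    {"x": 0.2,"y": 0.3,"yaw": 0,"z": 13},
    {"x": 0.2,"y": 0.3,"yaw": 0,"z": 13.5},
    {"x": 0.2,"y": 0.3,"yaw": 0,"z": 13.8},
    {"x": 0.2,"y": 0.3,"yaw": 0,"z": 13.8},
  ],
)

```text
clock: 15.7
eef_pos: [0.4969, 0.0694, 0.0245]
tool_rot: [0.666, 0.746, 0.001, 0.0]
ft_force: [0.0, -0.7, -0.6]
grip_width: 0.0225
grasp_force: 59.9
```

Request:
move_arm(
  motion=[
    {"x": 0,"y": 0,"yaw": 0,"z": 0.15},
    {"x": 0,"y": 0,"yaw": 0,"z": 0.25},
    {"x": 0,"y": 0,"yaw": 0,"z": 0.25},
  ],
)

```text
clock: 16.08
eef_pos: [0.4962, 0.0697, 0.0213]
tool_rot: [0.666, 0.746, 0.0, 0.0]
ft_force: [0.5, 0.3, -0.6]
grip_width: 0.023
grasp_force: 59.9
```

Request:
move_arm(
  gripper=0,
  motion=[
    {"x": 0,"y": 0,"yaw": 0,"z": 0},
    {"x": 0,"y": 0,"yaw": 0,"z": 0},
    {"x": 0,"y": 0,"yaw": 0,"z": 0},
    {"x": 0,"y": 0,"yaw": 0,"z": 0},
  ],
)

```text
clock: 16.58
eef_pos: [0.4986, 0.07, 0.0222]
tool_rot: [0.666, 0.746, 0.002, 0.002]
ft_force: [5.0, 0.6, 1.2]
grip_width: 0.0429
grasp_force: 0.0
```

Request:
move_arm(
  motion=[
    {"x": 0,"y": 0,"yaw": 0,"z": -2},
    {"x": 0,"y": 0,"yaw": 0,"z": -6},
    {"x": 0,"y": 0,"yaw": 0,"z": -12},
    {"x": 0,"y": 0,"yaw": 0,"z": -14},
    {"x": 0,"y": 0,"yaw": 0,"z": -14},
  ],
)

```text
clock: 17.2
eef_pos: [0.4966, 0.0697, 0.1627]
tool_rot: [0.666, 0.746, 0.001, 0.001]
ft_force: [0.2, -0.0, -0.0]
grip_width: 0.0428
grasp_force: 0.0
```

```bash
python3 -c "
from h import *
w=bot.camera('wrist');cv2.imwrite('pics/w5.png',w)
go(cw(-.26,0,.16,186.5),cw(-.26,0,.045,186.5))
"
```

```text
now 17.25 [0.4955 0.0695 0.161 ] xang 96.51 F [-0.1  0.  -0.7] w 0.04283153553905819
[ -2.42 -10.52   0.1 ] yaw -90.0
[ -2.42 -10.52  11.6 ] yaw -90.0
```

View pics/w5.png

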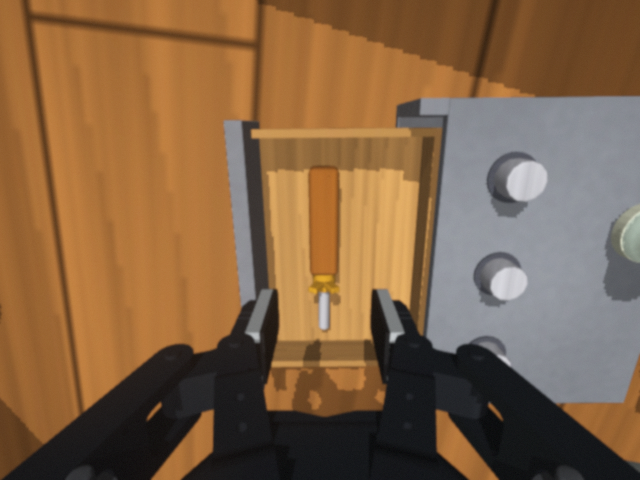

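The holder lies flat in the bay, ears up, at about (323,170)-(323,330), clear of all walls. Next I'll close the drawer.

Request:
move_arm(
  gripper=-1,
  motion=[
    {"x": -2.4,"y": -10.5,"yaw": -90,"z": 0},
    {"x": -2.4,"y": -10.5,"yaw": -90,"z": 0},
    {"x": -2.4,"y": -10.5,"yaw": -90,"z": 0},
    {"x": -2.4,"y": -10.5,"yaw": -90,"z": 0},
    {"x": -2.4,"y": -10.5,"yaw": -90,"z": 0},
    {"x": -2.4,"y": -10.5,"yaw": -90,"z": 0},
    {"x": -2.4,"y": -10.5,"yaw": -90,"z": 0},
    {"x": -2.4,"y": -10.5,"yaw": -90,"z": 0},
    {"x": -2.4,"y": -10.5,"yaw": -90,"z": 0},
    {"x": -2.4,"y": -10.5,"yaw": -90,"z": 0},
    {"x": -2.4,"y": -10.5,"yaw": -90,"z": 4},
    {"x": -2.4,"y": -10.5,"yaw": -90,"z": 8},
    {"x": -2.4,"y": -10.5,"yaw": -90,"z": 11.6},
    {"x": -2.4,"y": -10.5,"yaw": -90,"z": 11.6},
    {"x": -2.4,"y": -10.5,"yaw": -90,"z": 11.6},
  ],
)

```text
clock: 19.12
eef_pos: [0.3947, 0.0339, 0.0457]
tool_rot: [-0.056, 0.998, -0.0, -0.0]
ft_force: [0.9, 0.4, 0.7]
grip_width: -0.0004
grasp_force: 0.0
```

```bash
python3 -c "
from h import *
go(cw(-.116,0,.045,186.5),cw(-.102,0,.045,186.5))
"
```

```text
now 19.125 [0.3947 0.0339 0.0457] xang -173.53 F [0.9 0.4 0.7] w -0.0004004908413882419
[-14.29  -0.02   0.06] yaw -0.0
[-1.569e+01 -1.000e-02  6.000e-02] yaw -0.0
```

Request:
move_arm(
  motion=[
    {"x": -1,"y": 0,"yaw": 0,"z": 0},
    {"x": -2,"y": 0,"yaw": 0,"z": 0},
    {"x": -2.6,"y": 0,"yaw": 0,"z": 0},
    {"x": -3.2,"y": 0,"yaw": 0,"z": 0},
    {"x": -4,"y": 0,"yaw": 0,"z": 0},
    {"x": -4.8,"y": 0,"yaw": 0,"z": 0},
    {"x": -5.6,"y": 0,"yaw": 0,"z": 0},
    {"x": -6.4,"y": 0,"yaw": 0,"z": 0},
    {"x": -7.2,"y": 0,"yaw": 0,"z": 0},
    {"x": -8,"y": 0,"yaw": 0,"z": 0},
    {"x": -8.8,"y": 0,"yaw": 0,"z": 0},
    {"x": -9.6,"y": 0,"yaw": 0,"z": 0},
    {"x": -10.4,"y": 0,"yaw": 0,"z": 0},
    {"x": -11.2,"y": 0,"yaw": 0,"z": 0},
    {"x": -12,"y": 0,"yaw": 0,"z": 0},
    {"x": -12.8,"y": 0,"yaw": 0,"z": 0},
    {"x": -13.6,"y": 0,"yaw": 0,"z": 0},
    {"x": -14,"y": 0,"yaw": 0,"z": 0},
    {"x": -14,"y": 0,"yaw": 0,"z": 0},
  ],
)

```text
clock: 21.5
eef_pos: [0.5338, 0.05, 0.0451]
tool_rot: [-0.057, 0.998, 0.0, -0.0]
ft_force: [-1.6, 2.0, 0.6]
grip_width: 0.0002
grasp_force: 1.4
```

Request:
move_arm(
  motion=[
    {"x": -0.4,"y": 0,"yaw": 0,"z": 0},
    {"x": -0.8,"y": 0,"yaw": 0,"z": 0},
    {"x": -1.0,"y": 0,"yaw": 0,"z": 0},
    {"x": -1.1,"y": 0,"yaw": 0,"z": 0},
    {"x": -1.1,"y": 0,"yaw": 0,"z": 0},
  ],
)

```text
clock: 22.12
eef_pos: [0.5436, 0.0511, 0.0451]
tool_rot: [-0.057, 0.998, 0.0, -0.001]
ft_force: [-5.6, 3.0, 2.9]
grip_width: 0.0001
grasp_force: 2.6
```

Request:
move_arm(
  motion=[
    {"x": -0.15,"y": 0,"yaw": 0,"z": 0},
    {"x": -0.3,"y": 0,"yaw": 0,"z": 0},
    {"x": -0.3,"y": 0,"yaw": 0,"z": 0},
  ],
)

```text
clock: 22.5
eef_pos: [0.5466, 0.0515, 0.0451]
tool_rot: [-0.057, 0.998, 0.0, -0.001]
ft_force: [-6.2, 2.1, 3.1]
grip_width: 0.0005
grasp_force: 2.6
```

Request:
move_arm(
  motion=[
    {"x": -0.15,"y": 0,"yaw": 0,"z": 0},
    {"x": -0.25,"y": 0,"yaw": 0,"z": 0},
    {"x": -0.25,"y": 0,"yaw": 0,"z": 0},
  ],
)

```text
clock: 22.88
eef_pos: [0.549, 0.0518, 0.0451]
tool_rot: [-0.057, 0.998, 0.0, -0.001]
ft_force: [-5.6, 1.9, 3.2]
grip_width: 0.0
grasp_force: 2.7
```

Request:
move_arm(
  motion=[
    {"x": -0.15,"y": 0,"yaw": 0,"z": 0},
    {"x": -0.3,"y": 0,"yaw": 0,"z": 0},
    {"x": -0.3,"y": 0,"yaw": 0,"z": 0},
  ],
)

```text
clock: 23.25
eef_pos: [0.5521, 0.0522, 0.0451]
tool_rot: [-0.057, 0.998, 0.0, -0.001]
ft_force: [-5.5, 2.5, 1.9]
grip_width: 0.0001
grasp_force: 2.5
```

Request:
move_arm(
  motion=[
    {"x": -0.15,"y": 0,"yaw": 0,"z": 0},
    {"x": -0.25,"y": 0,"yaw": 0,"z": 0},
    {"x": -0.25,"y": 0,"yaw": 0,"z": 0},
  ],
)

```text
clock: 23.62
eef_pos: [0.5531, 0.0523, 0.0451]
tool_rot: [-0.057, 0.998, 0.0, -0.002]
ft_force: [-8.5, 2.7, 5.4]
grip_width: -0.0002
grasp_force: 4.3
```

Request:
move_arm(
  motion=[
    {"x": -0.15,"y": 0,"yaw": 0,"z": 0},
    {"x": -0.2,"y": 0,"yaw": 0,"z": 0},
    {"x": -0.2,"y": 0,"yaw": 0,"z": 0},
  ],
)

```text
clock: 24.0
eef_pos: [0.5531, 0.0523, 0.0451]
tool_rot: [-0.057, 0.998, 0.0, -0.004]
ft_force: [-13.5, 1.4, 9.7]
grip_width: 0.0001
grasp_force: 6.8
```

Hard stop reached, so I'll let go slowly and check.

Request:
move_arm(
  motion=[
    {"x": 0.5,"y": 0,"yaw": 0,"z": 0},
    {"x": 1.5,"y": 0,"yaw": 0,"z": 0},
    {"x": 4,"y": 0,"yaw": 0,"z": 0},
    {"x": 10,"y": 0,"yaw": 0,"z": -6},
    {"x": 12,"y": 0,"yaw": 0,"z": -12},
    {"x": 12,"y": -16,"yaw": 0,"z": -16},
    {"x": 12,"y": -24,"yaw": 0,"z": -18},
    {"x": 12,"y": -24,"yaw": 0,"z": -18},
    {"x": 12,"y": -24,"yaw": 0,"z": -18},
    {"x": 12,"y": -24,"yaw": 0,"z": -18},
  ],
)

```text
clock: 25.25
eef_pos: [0.467, -0.2046, 0.2272]
tool_rot: [-0.053, 0.999, -0.002, 0.003]
ft_force: [0.1, 0.1, 0.4]
grip_width: -0.0001
grasp_force: 0.0
```

```bash
python3 -c "
from h import *
t=bot.camera('top');r=bot.cut_out('top','drawer_front')[0];print(r['score'],r['centre'],r['mask'].sum())
cv2.imwrite('pics/t6.png',cv2.resize(t[140:330,190:510],None,fx=2.5,fy=2.5,interpolation=cv2.INTER_CUBIC))
print(bot.get_obs()['eef_pos'],bot.get_obs()['clock'])
a=cv2.imread('pics/top.png');print(np.abs(a[140:270,205:335].astype(int)-t[140:270,205:335]).mean())
"
```

```text
0.95 [247.3, 279.2] 1144
[ 0.46564581 -0.20079099  0.22546315] 25.35
9.408915187376726
```

View pics/t6.png

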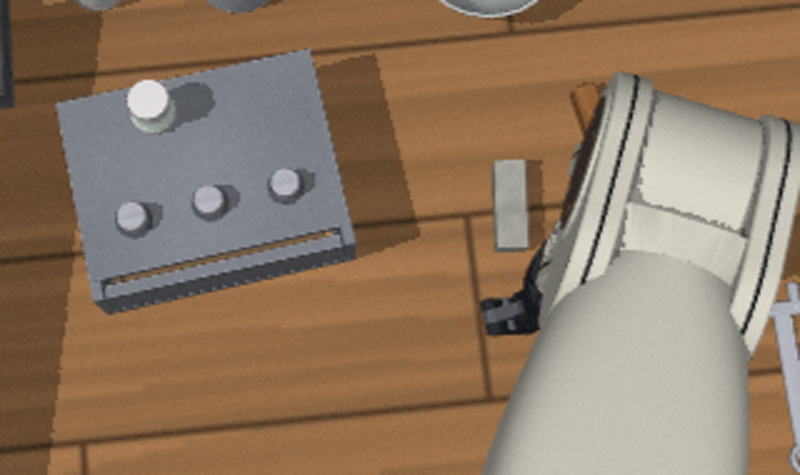

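The drawer is closed and looks exactly as it did at the start: panel edge from (107,312) to (355,255), studs, jar and stone unmoved, and the arm clear of everything.

```bash
python3 -c "
from workcell import bot
print(bot.job_done())"
```

```text
the job is handed in; nothing more can be done
None
```

The holder is in the hidden drawer, which is pushed home and looks flush in the last picture; the middle stud was the latch, the other two were never pressed, and I handed the job in at about 25 s.

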